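# Widen the spice rack by one hole and add the jar

## Task

Make room in the spice rack for one more jar: press the rack's spring snap button flush, slide the sleeve with the end fence outwards (away from the jars) to the very next hole so that the button snaps out again and locks it; stop pulling as soon as it locks, without wrenching the sleeve hard against the button. Then stand the loose spice jar upright on the rack's board in the new gap, between the jars already there and the fence, and let go. Leave the jars in the rack standing and do not push over or shift the shaker, the glass or the tin.

Things in the scene. Friction and masses are not known exactly. Their poses are not given: they have to be found in the camera images.
- rack: Spice rack, 420 mm long, fixed on the worktop: a wooden board for a row of jars, behind it a square steel rail, a wooden panel at one end, a wooden fence on a sliding steel sleeve at the other. Origin on the worktop under the rail's axis, level with the fence's inner face at the start. +z up, +y along the rail from fence to fixed panel, +x from jar row to rail (away from the robot). Outwards is -y
- rack_floor (a point): Fixed point on top of the rack's board (12 mm above the worktop), on the centre line of the jar row: rack x = -46 mm, y = 0. Axes as the rack's. The board is free between the front lip (x = -80 mm, 18 mm high) and the rail (x = -15 mm, top 55 mm high), from y = -60 mm to the fixed panel (y = +110 mm, 85 mm high)
- button_tip (a point): Tip of the domed steel snap button, 14 mm across. It belongs to the fixed inner tube and pokes through a round 16 mm hole in the sleeve's front wall, facing rack -x (the robot), 40 mm above the worktop. Out, it stands 7 mm proud of the wall and the sleeve's axis lies 25 mm behind its tip (rack +x)
- snap_button (a joint): How far the button is pressed in, m: 0 out, 0.007 flush, 0.0095 under the sleeve's wall between two holes. Spring about 2 N when out, 5.5 N when flush. Out, it blocks the sleeve; held flush, its dome slips under the hole's edge once the sleeve is pulled with about 10 N
- sleeve (a joint): How far the sleeve has been slid outwards, m (-0.03 to 0.085). 0: locked in the starting hole. The next hole outwards is reached somewhere between 0.050 and 0.070, differently each time (1 mm play each way): there the button springs out by itself and blocks further sliding; a pull of 10 to 20 N is ample to feel that, over 30 N harms it. Friction 2 to 5 N between holes
- sleeve_grip (a point): On the sleeve's axis at its middle hole, where the button is at the start, 100 mm from the fence's inner face; moves with the sleeve; axes as the rack's. Square steel tube, 36 mm wide, 36 mm high (22 to 58 mm above the worktop), 200 mm long from the fence. The next hole is in a plate let into a slot in the front wall, 30 to 50 mm from the fence. Free in front, behind and above
- fence (a point): Middle of the inner face of the fence (wood, 6 mm thick, 15 to 77 mm above the worktop), on the centre line of the jar row; moves with the sleeve; axes as the rack's
- jar_c_mid (a point): Centre (half-way up) of the loose spice jar that stands on the worktop in front of the rack: round, 45 mm across, 106 mm tall, about 110 g. The other small thing standing in front of the rack is the shaker
- jar_a_mid (a point): Centre of the spice jar next to the fixed panel in the rack, 46 mm across, 106 mm tall
- jar_b_mid (a point): Centre of the spice jar in the rack nearest the fence, 44 mm across, 105 mm tall; the centre lies 53 mm above its foot
- shaker_mid (a point): Centre of a shaker with a narrower grey domed top, 44 mm across, 90 mm tall, a bystander in front of the rack
- glass_near: Drinking glass, 80 mm across, 91 mm tall, a bystander; origin at its foot
- tin: Food tin, 57 mm across, 72 mm tall, a bystander behind and left of the rack; origin at its foot
Things that resemble listed ones, but are neither listed nor needed, are in the scene too. What is shaped like the part that bears jar_c_mid but blue, green or purple is not meant.

How it is judged:
On the way, in this order (a step that is already met when the one before it is completed fails the run):
1. the snap button is pressed flush while the sleeve is still at its first hole (value of joint snap_button above 0.005 m and value of joint sleeve below 0.01 m), for 0.05 s.
2. the sleeve stands at the next hole and the button has snapped out (value of joint sleeve between 0.046 and 0.074 m and value of joint snap_button below 0.0015 m), for 0.2 s.
At the end, for the whole second after the job is handed in: The sleeve stands at the next hole outwards (about 60 mm out) with the snap button fully out (within 1.5 mm); the loose jar stands upright (within 0.08 rad) on the rack's board between the fence and the nearest jar; the two other jars still stand upright in their places on the board (all of step 2 and y of jar_c_mid in the frame of rack below 0.012 m and y of jar_c_mid in the frame of fence above 0.018 m and x of jar_c_mid in the frame of rack between -0.062 and -0.032 m and height (world z) of jar_c_mid between 0.06 and 0.07 m and angle between each of jar_c_mid, jar_a_mid, jar_b_mid's own z axis and vertical below 0.08 rad and y of jar_b_mid in the frame of rack above 0.018 m and horizontal distance between jar_b_mid and rack_floor below 0.07 m and horizontal distance between jar_a_mid and rack_floor below 0.11 m and height (world z) of each of jar_a_mid, jar_b_mid above 0.06 m); the robot touches nothing.
It fails at once if a jar in the rack is tipped (angle between any of jar_a_mid, jar_b_mid's own z axis and vertical above 0.4 rad).
It fails at once if the shaker, the glass or the tin is shifted (distance of any of shaker_mid, glass_near, tin from where it was at the start of the episode above 0.03 m).
It fails at once if the sleeve is wrenched hard against the locked button (contact force between snap_button and sleeve above 30 N).
It also fails if it takes over 51 s, if anything falls off the work surface, if the arm or the gripper's body presses on something with over 40 N, if the wrist force passes 120 N, or if a joint passes its speed limit or range.

## Robot

A 6-joint arm with a two-finger parallel gripper is mounted at the origin on a cart in front of the work surface, level with it; the furniture and walls round the work are solid. World frame = base frame: x ahead of the robot, y to its left, z up, the work surface at z = 0. Lengths are in m, angles in rad, forces in N, time in s.
With the tool pointing down it reaches from about 0.375 to 0.975 m from the base axis. Payload 3.8 kg.
Tool frame: the origin (TCP) lies at the very end of the fingers, on their centre line; the grasp point (between the pads) lies 19 mm behind it; z points along the fingers, y is the line along which they close (so a half turn about z gives the same grasp; the last joint's range is limited). The gripper opens to 85 mm and grips with 20 to 120 N. Pads are 22 mm wide; open, the fingers measure 114 mm over their backs; the gripper's body (76 mm by 85 mm) begins 54 mm behind the grasp point. The pads swing forward as they close: fully open they stand 13 mm farther back than shut.
Start: joints at [-1.307, 0.264, 1.604, -0, 1.274, -0.037], TCP at [0.2, -0.645, 0.231] pointing down, gripper open.
Joint ranges: [-2.63, 2.63], [-0.94, 2.18], [0.31, 2.57], [-1.31, 4.45], [0, 2.66], [-2.55, 2.55]. Speed limits (rad/s): [2.57, 2.57, 3.14, 3.14, 3.14, 3.14].

## Interface

Orientations are given as a rotation vector (axis times angle).
In Python, from workcell import monitor, viewer, workorder gives the robot as it stands.
- The arm moves only by the tool jog_arm, never from a script. Its argument "commands" is a list of rows, each an object with "travel": the shift along the tool's x, y, z in mm, a list of three; "rot": the turn, a rotation vector about the tool's x, y, z in degrees, a list of three; "claw": the closure in counts, from 0 (fully open) to 255 (shut). A call has exactly 5 rows; each row shifts and turns the commanded pose from where the row before left it, along the tool's axes as they then stand; what a row does not reach is not made up. A row lasts 1/10 s, in which the tool goes at most 50 mm and 8.59 degrees, less where a joint would pass 70% of its speed; a pose out of reach is approached as far as the arm can. A call is refused whole if a number of a shift passes 50 or a number of a turn 8.59, either way. A call with a gripper value outside its range is refused whole. The fingers move at their own pace and stop on an object; "force" is the grip in N (left out, the last holds). Time passes only in rows, so rows that do not move let the fingers close, or fill a call up. It gives the time, the measured TCP pose, the force, the opening and the grip force at its end, in the units of the state.
- monitor.read_state(): the state, without advancing time (a new reading comes with each control period).
- viewer.read_camera(name): name is "side" or "top"; returns a dict with "color" (480x640x3 uint8, blue, green, red), "camera_matrix" (3x3 intrinsics, pixels), "k1" (the pictures are not rectified: a ray, as slopes to the right and down, at radius r is drawn at 1 + k1 r^2 times it, then the intrinsics apply), "R" (3x3) and "t" (3): a world point X has camera coordinates R X + t. Camera axes: x right, y down, z forward; pixel columns grow to the right and rows downward; lengths in m; the calibration is good to about 2 mm. A picture is of the moment at which its call begins. There is no depth.
- workorder.finish_job(): hands the job in; it is judged then, once.
The state is a dict: "time": time; "q": joint angles; "joint_vel": joint speeds; "joint_torque": joint torques, N m; "tool_pos": TCP position; "tcp_rot": TCP orientation; "wrist_force": force on the tool from outside, world axes, zero at the start; "torque": the same for the moment, N m; "width": opening from 0.0 (shut) to 1.0 (fully open); "grip_force": force on a finger pad.
Only numpy, scipy, OpenCV 4.12 (cv2) and the standard library are available. Lean on these libraries where they do the work, as an engineer would, in place of code of your own. Each camera call takes 0.05 s, during which the arm holds its last target. There are 200 camera calls.

## Working session

There is one attempt and no reset: what is moved stays moved. The work goes in short steps, Python scripts to look and compute and a tool call to move; the robot and the scene stay as the last step left them, time stands still between calls to the robot, and variables do not carry over. Pictures are saved under pics/ and viewed, at most 10 in all, crops included, and the job is handed in when it is done.

Besides the shell and the picture viewer there is one more tool, called after ">>>" by a JSON object that holds its "fn" and its "kwargs", one argument or row to a line. jog_arm: Moves the arm, as the interface text tells. Its arguments: {"type":"object","properties":{"commands":{"type":"array","items":{"type":"object","properties":{"travel":{"type":"array","items":{"type":"number"}},"rot":{"type":"array","items":{"type":"number"}},"claw":{"type":"number"}}}},"force":{"type":"number"}},"required":["commands"]}

```bash
mkdir -p pics; cat > h.py <<'E'
import numpy as np,cv2
from workcell import monitor,viewer,workorder
from scipy.spatial.transform import Rotation as Ro
def cam(n):
    return viewer.read_camera(n)
def ray(c,u,v):
    K=np.array(c['camera_matrix']);k=c['k1']
    d=cv2.undistortPoints(np.array([[[u,v]]],float),K,np.array([k,0,0,0.]))[0,0]
    R=np.array(c['R']);t=np.array(c['t'])
    return -R.T@t,R.T@np.array([d[0],d[1],1])
def onz(c,u,v,z):
    o,d=ray(c,u,v);return o+d*(z-o[2])/d[2]
def proj(c,X):
    return cv2.projectPoints(np.array([X],float),cv2.Rodrigues(np.array(c['R']))[0],np.array(c['t'],float),np.array(c['camera_matrix']),np.array([c['k1'],0,0,0.]))[0][0,0]
def tri(c1,p1,c2,p2):
    o1,d1=ray(c1,*p1);o2,d2=ray(c2,*p2)
    s=np.linalg.lstsq(np.c_[d1,-d2],o2-o1,rcond=None)[0]
    a=o1+d1*s[0];b=o2+d2*s[1];return (a+b)/2,np.linalg.norm(a-b)
E
python3 - <<'E'
from h import *
import pickle
s=monitor.read_state();print({k:np.round(v,3) for k,v in s.items()})
for n in('side','top'):
    c=cam(n);cv2.imwrite(f'pics/{n}0.png',c['color']);pickle.dump(c,open(n+'0.pkl','wb'))
    R=np.array(c['R']);print(n,-R.T@np.array(c['t']),R[2],c['k1'],c['camera_matrix'])
E
```

```text
{'time': np.float64(0.0), 'q': array([-1.307,  0.265,  1.605,  0.   ,  1.274, -0.037]), 'joint_vel': array([ 0.   ,  0.   ,  0.001, -0.   , -0.002, -0.   ]), 'joint_torque': array([ 1.0000e-03, -5.1510e+01, -3.6731e+01,  0.0000e+00,  1.3000e-02,
       -0.0000e+00]), 'tool_pos': array([ 0.2  , -0.644,  0.23 ]), 'tcp_rot': array([-3.104, -0.47 ,  0.   ]), 'wrist_force': array([-0.041,  0.057, -0.436]), 'torque': array([ 0.008,  0.017, -0.027]), 'grip_force': np.float64(0.0), 'width': np.float64(0.997)}
side [0.13499477 1.28421303 0.48548409] [ 0.34214246 -0.86645182 -0.36359288] -0.1443172716416465 [[588.62607612   0.         321.64320218]
 [  0.         588.62607612 236.93091355]
 [  0.           0.           1.        ]]
top [0.39706175 0.33534709 0.91157048] [ 0.14322449 -0.01288365 -0.98960636] -0.08510679674967343 [[452.70443278   0.         312.38377317]
 [  0.         452.70443278 239.78504156]
 [  0.           0.           1.        ]]
```

View pics/side0.png

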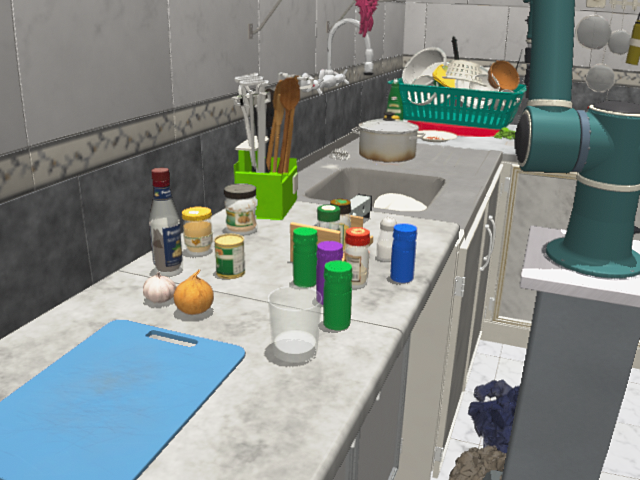

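View pics/top0.png

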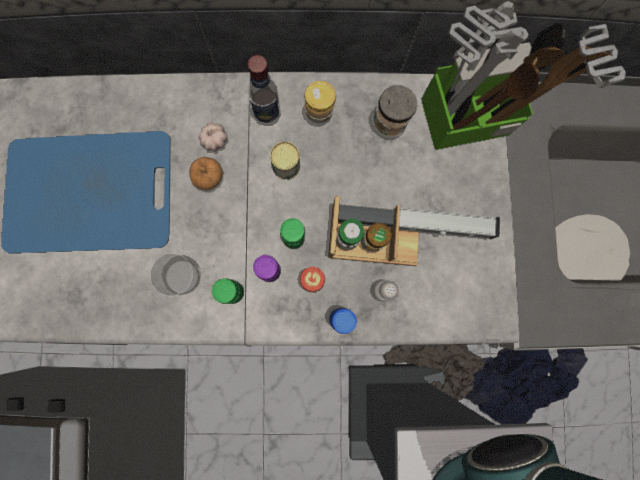

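The loose jar (red cap) is at top px (313,279) and side px (357,245). The shaker is at top px (387,290). The rack has its fixed panel at top px x≈335, fence at x≈397, and the sleeve runs to px (498,226). I'll zoom in on the rack.

```bash
python3 - <<'E'
from h import *
a=cv2.imread('pics/top0.png')[190:310,300:510];b=cv2.imread('pics/side0.png')[180:300,270:430]
a=cv2.resize(a,(800,457)[:2] if 0 else (525,300),interpolation=cv2.INTER_CUBIC)
b=cv2.resize(b,(400,300),interpolation=cv2.INTER_CUBIC)
o=np.zeros((600,525,3),np.uint8);o[:300]=a;o[300:,:400]=b;cv2.imwrite('pics/z0.png',o)
E
```

```text
(no output)
```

View pics/z0.png

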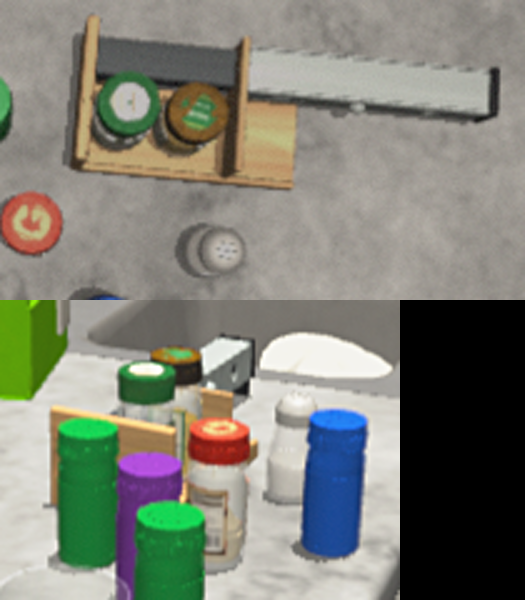

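Top crop: button at full px ≈(444,233), sleeve's back edge from (400,209) to (496,216.5), fence top ≈(397,205)–(394,258), end cap at x≈497.

```bash
python3 - <<'E'
from h import *
import pickle
t=pickle.load(open('top0.pkl','rb'));s=pickle.load(open('side0.pkl','rb'))
im=t['color']
# sleeve top face: bright grey
g=cv2.cvtColor(im,cv2.COLOR_BGR2HSV)
m=((g[...,2]>175)&(g[...,1]<40)).astype(np.uint8);w=np.zeros_like(m);w[200:245,396:505]=m[200:245,396:505]
n,l,st,ce=cv2.connectedComponentsWithStats(w);i=1+np.argmax(st[1:,4]);print(st[i],ce[i])
c=cv2.findContours((l==i).astype(np.uint8),0,2)[0][0]
box=cv2.boxPoints(cv2.minAreaRect(c));P=np.array([onz(t,*p,.058)[:2] for p in box]);print(box,P)
for k in range(4):print(np.linalg.norm(P[k]-P[k-1]),np.degrees(np.arctan2(*(P[k]-P[k-1])[::-1])))
def red(c):
    h=cv2.cvtColor(c['color'],cv2.COLOR_BGR2HSV);m=(((h[...,0]<8)|(h[...,0]>172))&(h[...,1]>130)&(h[...,2]>80)).astype(np.uint8);return m
mt=red(t)[260:300,295:330];ys,xs=np.nonzero(mt);u,v=(xs.min()+xs.max())/2+295,(ys.min()+ys.max())/2+260
print('red',u,v,xs.ptp() if hasattr(xs,'ptp') else np.ptp(xs),np.ptp(ys),onz(t,u,v,.106))
ms=red(s)[215:260,335:380];ys,xs=np.nonzero(ms);print('side red',xs.min()+335,xs.max()+335,ys.min()+215,ys.max()+215)
J=onz(t,u,v,.106);print('proj side top',proj(s,J),'foot',proj(s,[J[0],J[1],0]))
for nm,p,z in[('button',(444,233),.04),('shaker',(388,290),.09),('jarA',(351.5,231.5),.106),('jarB',(379,235),.105),('panelback',(338,197.5),.085),('panelfront',(333,256),.085),('fenceback',(398,206),.077),('fencefront',(396,258),.077),('blue',(343.5,320),.1),('glass',(182,270),.091),('endcap',(497,217),.058),('endcap2',(497,237),.058),('purple',(266,267),.1)]:
    print(nm,onz(t,*p,z).round(4))
E
```

```text
[ 400  210   95   25 1345] [445.94126394 221.80297398]
[[398.84497 225.1281 ]
 [400.36407 209.17754]
 [495.50116 218.2382 ]
 [493.98206 234.18877]] [[ 0.54866006  0.15764773]
 [ 0.58001214  0.15362587]
 [ 0.56224273 -0.03436716]
 [ 0.53065072 -0.02922747]]
0.18774098886404633 84.49535061926215
0.03160899626580123 -7.3100190288914835
0.18883095620732507 -95.39965079993218
0.03200736475947158 170.7595370441272
red 312.0 279.0 24 24 [0.44324265 0.32585693 0.106     ]
side red 346 369 227 245
proj side top [357.49801193 231.01587616] foot [355.46551527 283.40108784]
button [0.536  0.0645 0.04  ]
shaker [0.4235 0.1878 0.09  ]
jarA [0.5286 0.2541 0.106 ]
jarB [0.5222 0.2042 0.105 ]
panelback [0.5966 0.2762 0.085 ]
panelfront [0.4865 0.2868 0.085 ]
fenceback [0.5821 0.162  0.077 ]
fencefront [0.4832 0.1689 0.077 ]
blue [0.3707 0.2702 0.1   ]
glass [0.4609 0.5624 0.091 ]
endcap [ 0.5647 -0.0376  0.058 ]
endcap2 [ 0.5251 -0.035   0.058 ]
purple [0.4654 0.4083 0.1   ]
```

```bash
cat >> h.py <<'E'
YR=np.radians(-5.2)
def plan(x,y,z,n,yaw=-5.2,nrot=0):
    """print tool-frame rows from present pose to x,y,z with tool y at world angle yaw"""
    s=monitor.read_state();R=Ro.from_rotvec(s['tcp_rot']).as_matrix();p=np.array(s['tool_pos'])
    a=np.degrees(np.arctan2(R[1,1],R[0,1]));d=(yaw-a+180)%360-180
    print('t',s['time'],'pos',p.round(4),'tool y at',a.round(2),'tilt',R[:,2].round(4),'F',np.round(s['wrist_force'],1),'q',np.round(s['q'],2),'w',s['width'])
    for i in range(n):
        r=-d/nrot if i<nrot else 0
        print((R.T@((np.array([x,y,z])-p)/n)*1000).round(1).tolist(),[0,0,round(float(r),2)])
        R=R@Ro.from_rotvec([0,0,np.radians(r)]).as_matrix()
E
python3 -c "
from h import *
plan(.554,.062,.17,20,nrot=10)"
```

```text
t 0.1 pos [ 0.1998 -0.644   0.2301] tool y at -72.77 tilt [-5.e-04  2.e-03 -1.e+00] F [-0.7 -0.2 -0.6] q [-1.31  0.26  1.61 -0.    1.27 -0.04] w 1.0048768309409886
[27.4, -28.5, 3.1] [0, 0, -6.76]
[30.5, -25.0, 3.1] [0, 0, -6.76]
[33.3, -21.3, 3.1] [0, 0, -6.76]
[35.5, -17.2, 3.1] [0, 0, -6.76]
[37.3, -12.9, 3.1] [0, 0, -6.76]
[38.6, -8.4, 3.1] [0, 0, -6.76]
[39.3, -3.8, 3.1] [0, 0, -6.76]
[39.5, 0.8, 3.1] [0, 0, -6.76]
[39.1, 5.5, 3.1] [0, 0, -6.76]
[38.2, 10.0, 3.1] [0, 0, -6.76]
[36.8, 14.4, 3.1] [0, 0, 0.0]
[36.8, 14.4, 3.1] [0, 0, 0.0]
[36.8, 14.4, 3.1] [0, 0, 0.0]
[36.8, 14.4, 3.1] [0, 0, 0.0]
[36.8, 14.4, 3.1] [0, 0, 0.0]
[36.8, 14.4, 3.1] [0, 0, 0.0]
[36.8, 14.4, 3.1] [0, 0, 0.0]
[36.8, 14.4, 3.1] [0, 0, 0.0]
[36.8, 14.4, 3.1] [0, 0, 0.0]
[36.8, 14.4, 3.1] [0, 0, 0.0]
```

>>> {"fn": "jog_arm", "kwargs": {
  "commands": [
    {"travel": [27,-28,3],"rot": [0,0,-6.8]},
    {"travel": [30,-25,3],"rot": [0,0,-6.8]},
    {"travel": [33,-21,3],"rot": [0,0,-6.8]},
    {"travel": [35,-17,3],"rot": [0,0,-6.8]},
    {"travel": [37,-13,3],"rot": [0,0,-6.8]}
  ],
  "force": 20
}}

```text
$.commands[0]: bad value
```

>>> {"fn": "jog_arm", "kwargs": {
  "commands": [
    {"travel": [38,-8,3],"rot": [0,0,-6.8]},
    {"travel": [39,-4,3],"rot": [0,0,-6.8]},
    {"travel": [39,1,3],"rot": [0,0,-6.8]},
    {"travel": [39,5,3],"rot": [0,0,-6.8]},
    {"travel": [38,10,3],"rot": [0,0,-6.8]}
  ]
}}

```text
$.commands[0]: bad value
```

>>> {"fn": "jog_arm", "kwargs": {
  "commands": [
    {"travel": [37,14,3]},
    {"travel": [37,14,3]},
    {"travel": [37,14,3]},
    {"travel": [37,14,3]},
    {"travel": [37,14,3]}
  ]
}}

```text
$.commands[0]: bad value
```

```bash
python3 -c "
from h import *
plan(.554,.062,.15,5,nrot=5)"
```

```text
t 0.1 pos [ 0.1998 -0.644   0.2301] tool y at -72.77 tilt [-5.e-04  2.e-03 -1.e+00] F [-0.7 -0.2 -0.6] q [-1.31  0.26  1.61 -0.    1.27 -0.04] w 1.0048768309409886
[109.5, -113.8, 16.3] [0, 0, -13.51]
[133.1, -85.1, 16.3] [0, 0, -13.51]
[149.3, -51.7, 16.3] [0, 0, -13.51]
[157.2, -15.4, 16.3] [0, 0, -13.51]
[156.4, 21.8, 16.3] [0, 0, -13.51]
```

All the fields must be given in every row.

>>> {"fn": "jog_arm", "kwargs": {
  "commands": [
    {"travel": [27,-28,3],"rot": [0,0,-6.8],"claw": 0},
    {"travel": [30,-25,3],"rot": [0,0,-6.8],"claw": 0},
    {"travel": [33,-21,3],"rot": [0,0,-6.8],"claw": 0},
    {"travel": [35,-17,3],"rot": [0,0,-6.8],"claw": 0},
    {"travel": [37,-13,3],"rot": [0,0,-6.8],"claw": 0}
  ],
  "force": 20
}}

```text
time: 0.6
tool_pos: [0.2872, -0.4682, 0.2155]
tcp_rot: [-2.829, -1.364, -0.0]
wrist_force: [0.2, 0.3, 0.8]
width: 0.994
grip_force: 0.0
```

>>> {"fn": "jog_arm", "kwargs": {
  "commands": [
    {"travel": [38,-8,3],"rot": [0,0,-6.8],"claw": 0},
    {"travel": [39,-4,3],"rot": [0,0,-6.8],"claw": 0},
    {"travel": [39,1,3],"rot": [0,0,-6.8],"claw": 0},
    {"travel": [39,5,3],"rot": [0,0,-6.8],"claw": 0},
    {"travel": [38,10,3],"rot": [0,0,-6.8],"claw": 0}
  ]
}}

```text
time: 1.1
tool_pos: [0.3738, -0.2928, 0.2008]
tcp_rot: [-2.307, -2.132, -0.0]
wrist_force: [0.6, -0.5, 0.2]
width: 1.001
grip_force: 0.0
```

>>> {"fn": "jog_arm", "kwargs": {
  "commands": [
    {"travel": [37,14,3],"rot": [0,0,0],"claw": 0},
    {"travel": [37,14,3],"rot": [0,0,0],"claw": 0},
    {"travel": [37,14,3],"rot": [0,0,0],"claw": 0},
    {"travel": [37,14,3],"rot": [0,0,0],"claw": 0},
    {"travel": [37,14,3],"rot": [0,0,0],"claw": 0}
  ]
}}

```text
time: 1.6
tool_pos: [0.4589, -0.1143, 0.1859]
tcp_rot: [-2.312, -2.127, 0.0]
wrist_force: [0.4, -0.0, 0.2]
width: 0.996
grip_force: 0.0
```

```bash
python3 -c "
from h import *
plan(.554,.062,.15,5,nrot=5)"
```

```text
t 1.6 pos [ 0.4589 -0.1143  0.1859] tool y at -4.77 tilt [-3.e-04  1.e-04 -1.e+00] F [ 0.4 -0.   0.2] q [-0.3  -0.09  2.07 -0.    1.16 -0.21] w 0.9958673155195416
[36.7, 16.0, 7.2] [0, 0, 0.09]
[36.8, 16.0, 7.2] [0, 0, 0.09]
[36.8, 15.9, 7.2] [0, 0, 0.09]
[36.8, 15.9, 7.2] [0, 0, 0.09]
[36.8, 15.8, 7.2] [0, 0, 0.09]
```

>>> {"fn": "jog_arm", "kwargs": {
  "commands": [
    {"travel": [37,16,7],"rot": [0,0,0.1],"claw": 0},
    {"travel": [37,16,7],"rot": [0,0,0.1],"claw": 0},
    {"travel": [37,16,7],"rot": [0,0,0.1],"claw": 0},
    {"travel": [37,16,7],"rot": [0,0,0.1],"claw": 0},
    {"travel": [36,16,7],"rot": [0,0,0],"claw": 0}
  ]
}}

```text
time: 2.1
tool_pos: [0.5546, 0.062, 0.1506]
tcp_rot: [-2.319, -2.119, 0.001]
wrist_force: [0.4, 0.1, -0.2]
width: 1.003
grip_force: 0.0
```

```bash
python3 - <<'E'
from h import *
import pickle
im=[]
for n,(r,c,h,w) in(('top',(190,330,110,190)),('side',(170,310,110,150))):
    c0=cam(n);pickle.dump(c0,open(n+'1.pkl','wb'));a=c0['color'][r:r+h,c:c+w]
    im.append(cv2.resize(a,(w*4,300*w*4//(w*4)) if 0 else None,fx=2.7,fy=2.7,interpolation=cv2.INTER_CUBIC))
    p=[.554,.062]
    print(n,proj(c0,[.529,.064,.04]),proj(c0,[.5361,.064,.04]),proj(c0,[.554,.062,.058]))
W=max(i.shape[1] for i in im);cv2.imwrite('pics/z1.png',np.vstack([cv2.copyMakeBorder(i,0,0,0,W-i.shape[1],0) for i in im]))
plan(.554,.062,.08,3)
E
```

```text
top [444.39400901 236.52000154] [444.22681006 232.95946499] [447.57056093 222.37193626]
side [357.44519385 215.61146592] [354.52631469 215.19510526] [347.72533383 206.52383585]
t 2.2 pos [0.5553 0.0641 0.1499] tool y at -4.94 tilt [-0.0011  0.0013 -1.    ] F [ 0.4 -0.4 -0.4] q [0.07 0.11 1.94 0.   1.09 0.15] w 0.9981486826474082
[-0.8, -0.3, 23.3] [0, 0, 0.0]
[-0.8, -0.3, 23.3] [0, 0, 0.0]
[-0.8, -0.3, 23.3] [0, 0, 0.0]
```

View pics/z1.png

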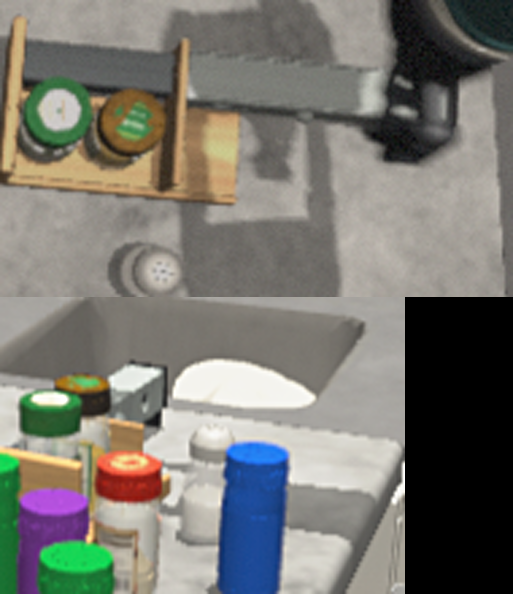

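The button shows at top px (443.8,232.5), matching y≈0.064 and the sleeve axis at x≈0.555, and the gripper is above it. Descending.

>>> {"fn": "jog_arm", "kwargs": {
  "commands": [
    {"travel": [0,0,30],"rot": [0,0,0.2],"claw": 0},
    {"travel": [0,0,30],"rot": [0,0,0],"claw": 0},
    {"travel": [0,0,30],"rot": [0,0,0],"claw": 0},
    {"travel": [0,0,25],"rot": [0,0,0],"claw": 0},
    {"travel": [0,0,14],"rot": [0,0,0],"claw": 0}
  ]
}}

```text
time: 2.7
tool_pos: [0.5519, 0.0596, 0.0197]
tcp_rot: [-2.321, -2.113, 0.006]
wrist_force: [0.5, -0.3, -0.0]
width: 1.0
grip_force: 0.0
```

>>> {"fn": "jog_arm", "kwargs": {
  "commands": [
    {"travel": [0,0,0],"rot": [0,0,0],"claw": 70},
    {"travel": [0,0,0],"rot": [0,0,0],"claw": 70},
    {"travel": [0,0,0],"rot": [0,0,0],"claw": 80},
    {"travel": [0,0,0],"rot": [0,0,0],"claw": 95},
    {"travel": [0,0,0],"rot": [0,0,0],"claw": 105}
  ]
}}

```text
time: 3.2
tool_pos: [0.5548, 0.0605, 0.0234]
tcp_rot: [2.323, 2.115, 0.001]
wrist_force: [-0.5, -0.2, -0.4]
width: 0.586
grip_force: 0.3
```

```bash
python3 -c "
from h import *
plan(.555,.064,.021,1)"
```

```text
t 3.2 pos [0.5548 0.0605 0.0234] tool y at -5.36 tilt [ 9.e-04  2.e-04 -1.e+00] F [-0.5 -0.2 -0.4] q [0.06 0.26 2.03 0.   0.85 0.16] w 0.5861114331468298
[3.5, -0.1, 2.4] [0, 0, 0.0]
```

>>> {"fn": "jog_arm", "kwargs": {
  "commands": [
    {"travel": [3.5,0,3.4],"rot": [0,0,0],"claw": 105},
    {"travel": [0,0,0],"rot": [0,0,0],"claw": 118},
    {"travel": [0,0,0],"rot": [0,0,0],"claw": 118},
    {"travel": [0,0,0],"rot": [0,0,0],"claw": 130},
    {"travel": [0,0,0],"rot": [0,0,0],"claw": 130}
  ]
}}

```text
time: 3.7
tool_pos: [0.5541, 0.0641, 0.0187]
tcp_rot: [-2.322, -2.114, 0.001]
wrist_force: [-4.3, 1.2, 2.5]
width: 0.493
grip_force: 1.8
```

```bash
python3 -c "
from h import *
plan(.555,.064,.020,1)"
```

```text
t 3.7 pos [0.5541 0.0641 0.0187] tool y at -5.37 tilt [-1.2e-03  2.0e-04 -1.0e+00] F [-4.3  1.2  2.5] q [0.07 0.27 2.03 0.   0.84 0.16] w 0.4931600471245341
[0.0, 0.9, -1.3] [0, 0, 0.0]
```

>>> {"fn": "jog_arm", "kwargs": {
  "commands": [
    {"travel": [0,0,0],"rot": [0,0,0],"claw": 138},
    {"travel": [0,0,0],"rot": [0,0,0],"claw": 145},
    {"travel": [0,0,0],"rot": [0,0,0],"claw": 160},
    {"travel": [0,0,0],"rot": [0,0,0],"claw": 180},
    {"travel": [0,0,0],"rot": [0,0,0],"claw": 255}
  ],
  "force": 22
}}

```text
time: 4.2
tool_pos: [0.5549, 0.0638, 0.019]
tcp_rot: [2.323, 2.115, 0.0]
wrist_force: [-2.2, 0.8, 2.3]
width: 0.421
grip_force: 25.3
```

The gripper is closed on 36 mm, so the button is flush. Pulling gently now.

>>> {"fn": "jog_arm", "kwargs": {
  "commands": [
    {"travel": [-1,0,0],"rot": [0,0,0],"claw": 255},
    {"travel": [-1,0,0],"rot": [0,0,0],"claw": 255},
    {"travel": [-1,0,0],"rot": [0,0,0],"claw": 255},
    {"travel": [-1,0,0],"rot": [0,0,0],"claw": 255},
    {"travel": [-1,0,0],"rot": [0,0,0],"claw": 255}
  ]
}}

```text
time: 4.7
tool_pos: [0.5545, 0.0603, 0.019]
tcp_rot: [-2.323, -2.114, -0.003]
wrist_force: [-1.5, 9.3, 1.3]
width: 0.417
grip_force: 24.9
```

```bash
python3 -c "
from h import *
plan(.555,.064,.020,1)"
```

```text
t 4.7 pos [0.5545 0.0603 0.019 ] tool y at -5.4 tilt [ 6.0e-04  2.2e-03 -1.0e+00] F [-1.5  9.3  1.3] q [0.06 0.27 2.03 0.   0.84 0.15] w 0.4173188894295675
[3.8, 0.1, -1.0] [0, 0, 0.0]
```

>>> {"fn": "jog_arm", "kwargs": {
  "commands": [
    {"travel": [-1,0,0],"rot": [0,0,0],"claw": 255},
    {"travel": [-1,0,0],"rot": [0,0,0],"claw": 255},
    {"travel": [-1,0,0],"rot": [0,0,0],"claw": 255},
    {"travel": [-1,0,0],"rot": [0,0,0],"claw": 255},
    {"travel": [-1,0,0],"rot": [0,0,0],"claw": 255}
  ]
}}

```text
time: 5.2
tool_pos: [0.5541, 0.0557, 0.0189]
tcp_rot: [-2.322, -2.114, -0.003]
wrist_force: [-2.4, 6.2, 1.4]
width: 0.418
grip_force: 24.5
```

>>> {"fn": "jog_arm", "kwargs": {
  "commands": [
    {"travel": [-5,0,0],"rot": [0,0,0],"claw": 255},
    {"travel": [-5,0,0],"rot": [0,0,0],"claw": 255},
    {"travel": [-5,0,0],"rot": [0,0,0],"claw": 255},
    {"travel": [-5,0,0],"rot": [0,0,0],"claw": 255},
    {"travel": [-4,0,0],"rot": [0,0,0],"claw": 255}
  ]
}}

```text
time: 5.7
tool_pos: [0.5518, 0.0311, 0.019]
tcp_rot: [-2.323, -2.113, -0.003]
wrist_force: [-2.7, 6.8, 1.5]
width: 0.418
grip_force: 24.4
```

```bash
python3 - <<'E'
from h import *
c=cam('top');a=cv2.resize(c['color'][190:310,330:520],None,fx=2.7,fy=2.7,interpolation=cv2.INTER_CUBIC);cv2.imwrite('pics/z2.png',a)
plan(.555,.064,.02,1)
E
```

```text
t 5.75 pos [0.5517 0.0302 0.019 ] tool y at -5.38 tilt [ 3.e-04  8.e-04 -1.e+00] F [-3.5  3.1  2.7] q [0.01 0.26 2.04 0.   0.84 0.1 ] w 0.4194386034244164
[34.0, 0.1, -1.0] [0, 0, 0.0]
```

View pics/z2.png

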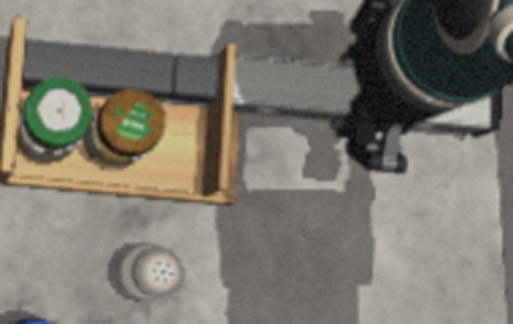

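The fence has moved from crop x≈182 to ≈230 (about 34 mm), so the sleeve follows the gripper.

>>> {"fn": "jog_arm", "kwargs": {
  "commands": [
    {"travel": [-3,0,0],"rot": [0,0,0],"claw": 255},
    {"travel": [-3,0,0],"rot": [0,0,0],"claw": 255},
    {"travel": [-3,0,0],"rot": [0,0,0],"claw": 255},
    {"travel": [-2,0,0],"rot": [0,0,0],"claw": 255},
    {"travel": [-2,0,0],"rot": [0,0,0],"claw": 255}
  ]
}}

```text
time: 6.25
tool_pos: [0.5505, 0.018, 0.0189]
tcp_rot: [-2.323, -2.114, -0.002]
wrist_force: [-2.4, 6.3, 2.6]
width: 0.418
grip_force: 24.4
```

>>> {"fn": "jog_arm", "kwargs": {
  "commands": [
    {"travel": [-0.6,0,0],"rot": [0,0,0],"claw": 255},
    {"travel": [-0.6,0,0],"rot": [0,0,0],"claw": 255},
    {"travel": [-0.6,0,0],"rot": [0,0,0],"claw": 255},
    {"travel": [-0.6,0,0],"rot": [0,0,0],"claw": 255},
    {"travel": [-0.6,0,0],"rot": [0,0,0],"claw": 255}
  ]
}}

```text
time: 6.75
tool_pos: [0.5502, 0.015, 0.0189]
tcp_rot: [-2.323, -2.114, -0.002]
wrist_force: [-3.1, 6.4, 2.2]
width: 0.419
grip_force: 24.4
```

>>> {"fn": "jog_arm", "kwargs": {
  "commands": [
    {"travel": [-0.6,0,0],"rot": [0,0,0],"claw": 255},
    {"travel": [-0.6,0,0],"rot": [0,0,0],"claw": 255},
    {"travel": [-0.6,0,0],"rot": [0,0,0],"claw": 255},
    {"travel": [-0.6,0,0],"rot": [0,0,0],"claw": 255},
    {"travel": [-0.6,0,0],"rot": [0,0,0],"claw": 255}
  ]
}}

```text
time: 7.25
tool_pos: [0.5499, 0.0118, 0.0189]
tcp_rot: [-2.323, -2.114, -0.001]
wrist_force: [-3.1, 5.0, 1.8]
width: 0.416
grip_force: 24.5
```

>>> {"fn": "jog_arm", "kwargs": {
  "commands": [
    {"travel": [-0.6,0,0],"rot": [0,0,0],"claw": 255},
    {"travel": [-0.6,0,0],"rot": [0,0,0],"claw": 255},
    {"travel": [-0.6,0,0],"rot": [0,0,0],"claw": 255},
    {"travel": [-0.6,0,0],"rot": [0,0,0],"claw": 255},
    {"travel": [-0.6,0,0],"rot": [0,0,0],"claw": 255}
  ]
}}

```text
time: 7.75
tool_pos: [0.5495, 0.0078, 0.0189]
tcp_rot: [2.323, 2.115, -0.0]
wrist_force: [-3.2, 1.1, 3.2]
width: 0.417
grip_force: 24.6
```

>>> {"fn": "jog_arm", "kwargs": {
  "commands": [
    {"travel": [-0.4,0,0],"rot": [0,0,0],"claw": 255},
    {"travel": [-0.4,0,0],"rot": [0,0,0],"claw": 255},
    {"travel": [-0.4,0,0],"rot": [0,0,0],"claw": 255},
    {"travel": [-0.4,0,0],"rot": [0,0,0],"claw": 255},
    {"travel": [-0.2,0,0],"rot": [0,0,0],"claw": 255}
  ]
}}

```text
time: 8.25
tool_pos: [0.5494, 0.0059, 0.0189]
tcp_rot: [2.323, 2.115, -0.0]
wrist_force: [-5.1, -0.6, 3.1]
width: 0.412
grip_force: 24.7
```

>>> {"fn": "jog_arm", "kwargs": {
  "commands": [
    {"travel": [-0.4,0,0],"rot": [0,0,0],"claw": 255},
    {"travel": [-0.4,0,0],"rot": [0,0,0],"claw": 255},
    {"travel": [-0.4,0,0],"rot": [0,0,0],"claw": 255},
    {"travel": [-0.2,0,0],"rot": [0,0,0],"claw": 255},
    {"travel": [0,0,0],"rot": [0,0,0],"claw": 255}
  ]
}}

```text
time: 8.75
tool_pos: [0.5493, 0.0053, 0.0189]
tcp_rot: [-2.323, -2.115, -0.001]
wrist_force: [-2.6, 1.6, 3.8]
width: 0.422
grip_force: 24.7
```

```bash
python3 - <<'E'
from h import *
c=cam('top');a=cv2.resize(c['color'][190:290,370:510],None,fx=4,fy=4,interpolation=cv2.INTER_CUBIC);cv2.imwrite('pics/z3.png',a)
plan(.555,.064,.02,1)
E
```

```text
t 8.8 pos [0.5493 0.0053 0.019 ] tool y at -5.37 tilt [ 2.e-04  4.e-04 -1.e+00] F [-4.5  2.6  3.5] q [-0.04  0.26  2.05  0.    0.84  0.06] w 0.42076094201572384
[59.0, 0.2, -1.0] [0, 0, 0.0]
```

View pics/z3.png

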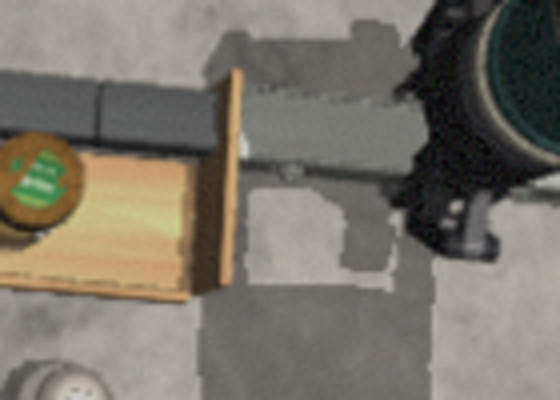

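The button shows at crop (291,170), i.e. full px (442.8,232.5), and is proud again. I'll confirm with one tiny pull.

>>> {"fn": "jog_arm", "kwargs": {
  "commands": [
    {"travel": [-0.5,0,0],"rot": [0,0,0],"claw": 255},
    {"travel": [-0.5,0,0],"rot": [0,0,0],"claw": 255},
    {"travel": [-0.5,0,0],"rot": [0,0,0],"claw": 255},
    {"travel": [0,0,0],"rot": [0,0,0],"claw": 255},
    {"travel": [0,0,0],"rot": [0,0,0],"claw": 255}
  ]
}}

```text
time: 9.3
tool_pos: [0.5491, 0.0035, 0.0189]
tcp_rot: [-2.323, -2.115, -0.0]
wrist_force: [-3.8, 2.7, 5.6]
width: 0.42
grip_force: 24.7
```

>>> {"fn": "jog_arm", "kwargs": {
  "commands": [
    {"travel": [-0.4,0,0],"rot": [0,0,0],"claw": 255},
    {"travel": [-0.4,0,0],"rot": [0,0,0],"claw": 255},
    {"travel": [-0.4,0,0],"rot": [0,0,0],"claw": 255},
    {"travel": [-0.3,0,0],"rot": [0,0,0],"claw": 255},
    {"travel": [0,0,0],"rot": [0,0,0],"claw": 255}
  ]
}}

```text
time: 9.8
tool_pos: [0.5491, 0.0028, 0.019]
tcp_rot: [-2.323, -2.114, -0.002]
wrist_force: [-2.6, 7.7, 4.4]
width: 0.418
grip_force: 24.7
```

```bash
python3 - <<'E'
from h import *
c=cam('top');a=cv2.resize(c['color'][190:290,370:510],None,fx=4,fy=4,interpolation=cv2.INTER_CUBIC);cv2.imwrite('pics/z4.png',a)
plan(.555,.064,.02,1)
E
```

```text
t 9.85 pos [0.549  0.0028 0.0189] tool y at -5.38 tilt [ 2.0e-04  1.3e-03 -1.0e+00] F [-3.4  6.3  4.4] q [-0.04  0.26  2.05  0.    0.84  0.05] w 0.4196602450452747
[61.5, 0.2, -1.0] [0, 0, 0.0]
```

View pics/z4.png

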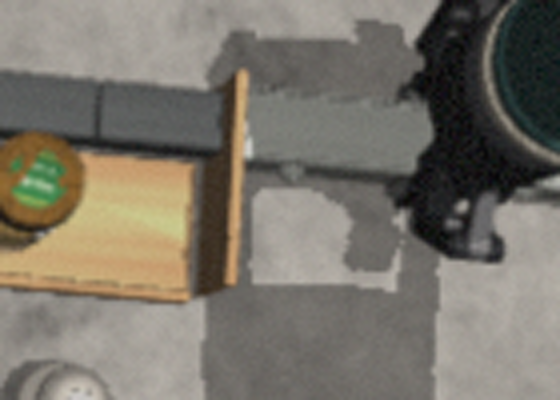

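The button is still proud at crop (291,170), the fence is ~2.5 mm further out, and the force is starting to rise.

>>> {"fn": "jog_arm", "kwargs": {
  "commands": [
    {"travel": [-0.4,0,0],"rot": [0,0,0],"claw": 255},
    {"travel": [-0.4,0,0],"rot": [0,0,0],"claw": 255},
    {"travel": [-0.4,0,0],"rot": [0,0,0],"claw": 255},
    {"travel": [0,0,0],"rot": [0,0,0],"claw": 255},
    {"travel": [0,0,0],"rot": [0,0,0],"claw": 255}
  ]
}}

```text
time: 10.35
tool_pos: [0.549, 0.0026, 0.0189]
tcp_rot: [-2.322, -2.113, -0.003]
wrist_force: [-2.9, 11.9, 5.2]
width: 0.419
grip_force: 24.6
```

Blocked at 12 N with no further movement, so it's locked. Relax, release, rise.

>>> {"fn": "jog_arm", "kwargs": {
  "commands": [
    {"travel": [1,0,0],"rot": [0,0,0],"claw": 255},
    {"travel": [1,0,0],"rot": [0,0,0],"claw": 255},
    {"travel": [0,0,0],"rot": [0,0,0],"claw": 30},
    {"travel": [0,0,0],"rot": [0,0,0],"claw": 0},
    {"travel": [0,0,0],"rot": [0,0,0],"claw": 0}
  ]
}}

```text
time: 10.85
tool_pos: [0.5495, 0.0022, 0.0188]
tcp_rot: [2.322, 2.114, 0.001]
wrist_force: [0.6, 0.6, -0.3]
width: 0.905
grip_force: 0.0
```

>>> {"fn": "jog_arm", "kwargs": {
  "commands": [
    {"travel": [0,0,-10],"rot": [0,0,0],"claw": 0},
    {"travel": [0,0,-35],"rot": [0,0,0],"claw": 0},
    {"travel": [0,0,-45],"rot": [0,0,0],"claw": 0},
    {"travel": [0,0,-45],"rot": [0,0,0],"claw": 0},
    {"travel": [0,0,-25],"rot": [0,0,0],"claw": 0}
  ]
}}

```text
time: 11.35
tool_pos: [0.5513, 0.0024, 0.1843]
tcp_rot: [2.319, 2.111, 0.008]
wrist_force: [1.1, -0.7, 0.4]
width: 0.997
grip_force: 0.0
```

```bash
python3 - <<'E'
from h import *
plan(.443,.326,.17,10)
E
```

```text
t 11.35 pos [0.5513 0.0024 0.1843] tool y at -5.37 tilt [ 7.1e-03 -5.0e-04 -1.0e+00] F [ 1.1 -0.7  0.4] q [-0.04  0.06  1.93 -0.    1.15  0.05] w 0.9974078223292645
[31.2, -13.8, 1.3] [0, 0, 0.0]
[31.2, -13.8, 1.3] [0, 0, 0.0]
[31.2, -13.8, 1.3] [0, 0, 0.0]
[31.2, -13.8, 1.3] [0, 0, 0.0]
[31.2, -13.8, 1.3] [0, 0, 0.0]
[31.2, -13.8, 1.3] [0, 0, 0.0]
[31.2, -13.8, 1.3] [0, 0, 0.0]
[31.2, -13.8, 1.3] [0, 0, 0.0]
[31.2, -13.8, 1.3] [0, 0, 0.0]
[31.2, -13.8, 1.3] [0, 0, 0.0]
```

>>> {"fn": "jog_arm", "kwargs": {
  "commands": [
    {"travel": [31,-14,0],"rot": [0,0,0],"claw": 0},
    {"travel": [31,-14,0],"rot": [0,0,0],"claw": 0},
    {"travel": [31,-14,0],"rot": [0,0,0],"claw": 0},
    {"travel": [31,-14,0],"rot": [0,0,0],"claw": 0},
    {"travel": [31,-14,0],"rot": [0,0,0],"claw": 0}
  ]
}}

```text
time: 11.85
tool_pos: [0.4936, 0.1646, 0.1799]
tcp_rot: [2.323, 2.114, 0.002]
wrist_force: [0.4, 0.4, -0.8]
width: 0.999
grip_force: 0.0
```

>>> {"fn": "jog_arm", "kwargs": {
  "commands": [
    {"travel": [31,-14,0],"rot": [0,0,0],"claw": 0},
    {"travel": [31,-14,0],"rot": [0,0,0],"claw": 0},
    {"travel": [31,-14,0],"rot": [0,0,0],"claw": 0},
    {"travel": [31,-14,0],"rot": [0,0,0],"claw": 0},
    {"travel": [31,-14,0],"rot": [0,0,0],"claw": 30}
  ]
}}

```text
time: 12.35
tool_pos: [0.4384, 0.3257, 0.1799]
tcp_rot: [2.323, 2.115, 0.002]
wrist_force: [0.2, -0.1, -0.7]
width: 0.887
grip_force: 0.0
```

```bash
python3 - <<'E'
from h import *
c=cam('top');cv2.imwrite('pics/t5.png',c['color'])
import pickle;pickle.dump(c,open('top5.pkl','wb'))
plan(.443,.326,.053,5)
a=cv2.resize(c['color'][180:330,240:500],None,fx=3,fy=3,interpolation=cv2.INTER_CUBIC);cv2.imwrite('pics/z5.png',a)
E
```

```text
t 12.4 pos [0.4369 0.33   0.18  ] tool y at -5.29 tilt [ 4.0e-04  4.6e-03 -1.0e+00] F [-0.8  2.3  0.1] q [0.6  0.06 1.94 0.   1.14 0.69] w 0.879072187808331
[-0.8, 1.3, 25.4] [0, 0, 0.0]
[-0.8, 1.3, 25.4] [0, 0, 0.0]
[-0.8, 1.3, 25.4] [0, 0, 0.0]
[-0.8, 1.3, 25.4] [0, 0, 0.0]
[-0.8, 1.3, 25.4] [0, 0, 0.0]
```

View pics/z5.png

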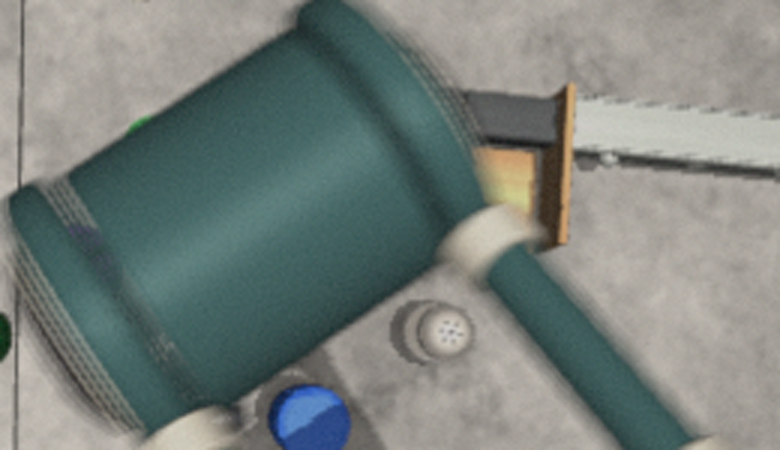

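The sleeve is locked, with the button proud at crop (610,158), and the arm hides the jar. Now down around the jar.

>>> {"fn": "jog_arm", "kwargs": {
  "commands": [
    {"travel": [-4,6.5,10],"rot": [0,0,0],"claw": 30},
    {"travel": [0,0,30],"rot": [0,0,0],"claw": 30},
    {"travel": [0,0,35],"rot": [0,0,0],"claw": 30},
    {"travel": [0,0,35],"rot": [0,0,0],"claw": 30},
    {"travel": [0,0,17],"rot": [0,0,0],"claw": 30}
  ]
}}

```text
time: 12.9
tool_pos: [0.4431, 0.3171, 0.0484]
tcp_rot: [-2.324, -2.114, 0.008]
wrist_force: [-0.9, -0.0, -0.7]
width: 0.885
grip_force: 0.0
```

>>> {"fn": "jog_arm", "kwargs": {
  "commands": [
    {"travel": [0,0,0],"rot": [0,0,0],"claw": 60},
    {"travel": [0,0,0],"rot": [0,0,0],"claw": 75},
    {"travel": [0,0,0],"rot": [0,0,0],"claw": 90},
    {"travel": [0,0,0],"rot": [0,0,0],"claw": 105},
    {"travel": [0,0,0],"rot": [0,0,0],"claw": 125}
  ],
  "force": 25
}}

```text
time: 13.4
tool_pos: [0.4455, 0.3205, 0.0534]
tcp_rot: [2.323, 2.115, 0.004]
wrist_force: [-2.1, 0.9, 3.2]
width: 0.518
grip_force: 21.8
```

>>> {"fn": "jog_arm", "kwargs": {
  "commands": [
    {"travel": [0,0,0],"rot": [0,0,0],"claw": 160},
    {"travel": [0,0,0],"rot": [0,0,0],"claw": 200},
    {"travel": [0,0,0],"rot": [0,0,0],"claw": 200},
    {"travel": [0,0,0],"rot": [0,0,0],"claw": 200},
    {"travel": [0,0,0],"rot": [0,0,0],"claw": 200}
  ],
  "force": 30
}}

```text
time: 13.9
tool_pos: [0.4455, 0.3206, 0.0534]
tcp_rot: [2.322, 2.115, 0.003]
wrist_force: [-1.8, 0.4, 6.6]
width: 0.513
grip_force: 28.5
```

```bash
python3 - <<'E'
from h import *
import pickle
t=pickle.load(open('top5.pkl','rb'))
for n,p,z in [('fence b',(430.7,208.3),.077),('fence f',(428.3,261.7),.077),('btn',(443.3,232.6),.04)]:print(n,onz(t,*p,z).round(4))
t0=pickle.load(open('top0.pkl','rb'))
ey=np.array([.0906,.9959]);ex=np.array([.9959,-.0906])
# rack origin: button tip axis point = grip (.555,.064) is y=-0.1
o=np.array([.555,.064])+.1*ey
print('origin',o)
for n,p,z in [('A',(351.5,231.5),.118),('B',(379,235),.117)]:
    w=onz(t0,*p,z)[:2];print(n,w.round(4),((w-o)@ex).round(4),((w-o)@ey).round(4))
for n,p in [('fb',(430.7,208.3)),('ff',(428.3,261.7))]:
    w=onz(t,*p,.077)[:2];print(n,((w-o)@ex).round(4),((w-o)@ey).round(4))
print('target y=-20', o-.046*ex-.020*ey)
plan(.443,.326,.17,4)
E
```

```text
fence b [0.5777 0.0994 0.077 ]
fence f [0.4759 0.1083 0.077 ]
btn [0.5368 0.0658 0.04  ]
origin [0.56406 0.16359]
A [0.5266 0.2553] -0.0456 0.088
B [0.5204 0.2062] -0.0474 0.0385
fb 0.0194 -0.0627
ff -0.0828 -0.0631
target y=-20 [0.5164366 0.1478396]
t 13.9 pos [0.4455 0.3206 0.0534] tool y at -5.35 tilt [ 0.0019  0.0012 -1.    ] F [-1.8  0.4  6.6] q [ 0.58  0.2   2.03 -0.    0.9   0.67] w 0.5131590206966921
[1.3, -0.7, -29.1] [0, 0, 0.0]
[1.3, -0.7, -29.1] [0, 0, 0.0]
[1.3, -0.7, -29.1] [0, 0, 0.0]
[1.3, -0.7, -29.1] [0, 0, 0.0]
```

>>> {"fn": "jog_arm", "kwargs": {
  "commands": [
    {"travel": [0,0,-10],"rot": [0,0,0],"claw": 200},
    {"travel": [0,0,-30],"rot": [0,0,0],"claw": 200},
    {"travel": [0,0,-40],"rot": [0,0,0],"claw": 200},
    {"travel": [0,0,-40],"rot": [0,0,0],"claw": 200},
    {"travel": [0,0,-20],"rot": [0,0,0],"claw": 200}
  ]
}}

```text
time: 14.4
tool_pos: [0.4463, 0.3209, 0.1965]
tcp_rot: [2.322, 2.115, 0.009]
wrist_force: [1.3, 0.5, -1.5]
width: 0.512
grip_force: 29.8
```

```bash
python3 - <<'E'
from h import *
plan(.5157,.140,.19,8)
E
```

```text
t 14.4 pos [0.4463 0.3209 0.1965] tool y at -5.35 tilt [ 0.0052  0.0032 -1.    ] F [ 1.3  0.5 -1.5] q [ 0.58  0.05  1.92 -0.    1.17  0.67] w 0.5115657021854839
[-21.7, 10.7, 0.8] [0, 0, 0.0]
[-21.7, 10.7, 0.8] [0, 0, 0.0]
[-21.7, 10.7, 0.8] [0, 0, 0.0]
[-21.7, 10.7, 0.8] [0, 0, 0.0]
[-21.7, 10.7, 0.8] [0, 0, 0.0]
[-21.7, 10.7, 0.8] [0, 0, 0.0]
[-21.7, 10.7, 0.8] [0, 0, 0.0]
[-21.7, 10.7, 0.8] [0, 0, 0.0]
```

>>> {"fn": "jog_arm", "kwargs": {
  "commands": [
    {"travel": [-22,11,0],"rot": [0,0,0],"claw": 200},
    {"travel": [-22,11,0],"rot": [0,0,0],"claw": 200},
    {"travel": [-22,11,0],"rot": [0,0,0],"claw": 200},
    {"travel": [-22,11,0],"rot": [0,0,0],"claw": 200},
    {"travel": [-22,11,0],"rot": [0,0,0],"claw": 200}
  ]
}}

```text
time: 14.9
tool_pos: [0.4892, 0.2042, 0.1921]
tcp_rot: [2.322, 2.115, 0.0]
wrist_force: [0.4, 0.0, -1.5]
width: 0.515
grip_force: 29.7
```

>>> {"fn": "jog_arm", "kwargs": {
  "commands": [
    {"travel": [-22,11,0],"rot": [0,0,0],"claw": 200},
    {"travel": [-22,11,0],"rot": [0,0,0],"claw": 200},
    {"travel": [-20,9,0],"rot": [0,0,0],"claw": 200},
    {"travel": [0,0,0],"rot": [0,0,0],"claw": 200},
    {"travel": [0,0,0],"rot": [0,0,0],"claw": 200}
  ]
}}

```text
time: 15.4
tool_pos: [0.5139, 0.1384, 0.192]
tcp_rot: [-2.324, -2.113, -0.0]
wrist_force: [-0.2, -0.4, -1.0]
width: 0.514
grip_force: 29.7
```

```bash
python3 - <<'E'
from h import *
plan(.5157,.140,.066,5)
s=cam('side');t=cam('top')
o=np.zeros((600,800,3),np.uint8)
a=cv2.resize(s['color'][120:280,280:440],None,fx=3.7,fy=3.7,interpolation=cv2.INTER_CUBIC)
o[:592,:592]=a
b=t['color'][180:310,320:460][:, :];b=cv2.resize(b,(206,191));o[:191,594:800]=b
cv2.imwrite('pics/z6.png',o)
J=[.5162,.1449]
print([proj(s,[*J,z]).round(1) for z in(.124,.23)])
E
```

```text
t 15.4 pos [0.5139 0.1384 0.192 ] tool y at -5.44 tilt [-3.e-04  4.e-04 -1.e+00] F [-0.2 -0.4 -1. ] q [0.22 0.02 1.95 0.   1.17 0.31] w 0.5140694940550823
[0.3, 0.3, 25.2] [0, 0, 0.0]
[0.3, 0.3, 25.2] [0, 0, 0.0]
[0.3, 0.3, 25.2] [0, 0, 0.0]
[0.3, 0.3, 25.2] [0, 0, 0.0]
[0.3, 0.3, 25.2] [0, 0, 0.0]
[array([352.4, 190.6]), array([354. , 141.4])]
```

View pics/z6.png

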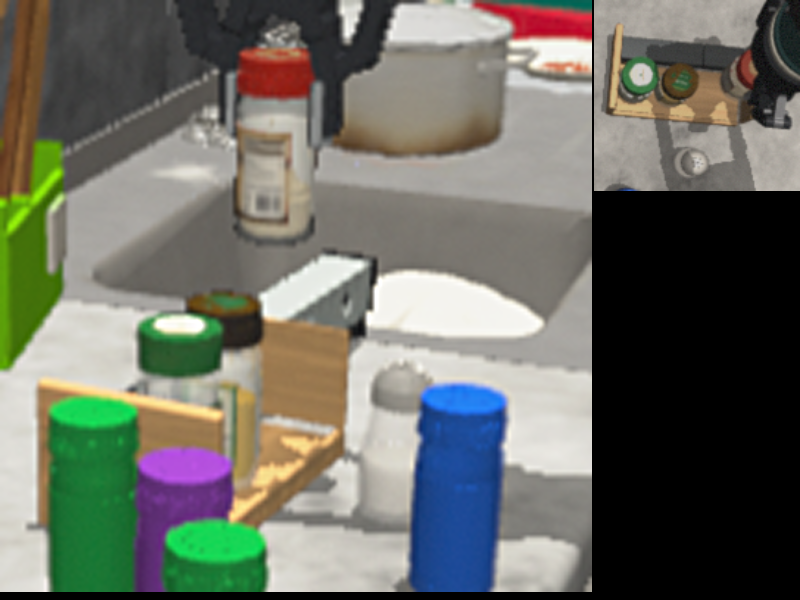

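The jar hangs upright, with its foot at side px ≈(354,184), near the prediction of (352.5,184). Lowering into the gap.

>>> {"fn": "jog_arm", "kwargs": {
  "commands": [
    {"travel": [1,1,25],"rot": [0,0,0],"claw": 200},
    {"travel": [0,0,35],"rot": [0,0,0],"claw": 200},
    {"travel": [0,0,30],"rot": [0,0,0],"claw": 200},
    {"travel": [0,0,17],"rot": [0,0,0],"claw": 200},
    {"travel": [0,0,7],"rot": [0,0,0],"claw": 200}
  ]
}}

```text
time: 16.0
tool_pos: [0.5128, 0.1401, 0.0754]
tcp_rot: [-2.32, -2.115, 0.006]
wrist_force: [0.2, 0.2, -0.6]
width: 0.513
grip_force: 29.7
```

>>> {"fn": "jog_arm", "kwargs": {
  "commands": [
    {"travel": [0,0,3],"rot": [0,0,0],"claw": 200},
    {"travel": [0,0,2],"rot": [0,0,0],"claw": 200},
    {"travel": [0,0,2],"rot": [0,0,0],"claw": 200},
    {"travel": [0,0,1],"rot": [0,0,0],"claw": 200},
    {"travel": [0,0,1],"rot": [0,0,0],"claw": 200}
  ]
}}

```text
time: 16.5
tool_pos: [0.5158, 0.1396, 0.0696]
tcp_rot: [2.322, 2.114, 0.002]
wrist_force: [-0.2, -0.3, -2.2]
width: 0.512
grip_force: 29.7
```

```bash
python3 - <<'E'
from h import *
plan(.5157,.140,.0655,5)
E
```

```text
t 16.5 pos [0.5158 0.1396 0.0696] tool y at -5.37 tilt [ 1.5e-03  3.0e-04 -1.0e+00] F [-0.2 -0.3 -2.2] q [ 0.22  0.16  2.05 -0.    0.93  0.31] w 0.5124011691663282
[0.1, -0.0, 0.8] [0, 0, 0.0]
[0.1, -0.0, 0.8] [0, 0, 0.0]
[0.1, -0.0, 0.8] [0, 0, 0.0]
[0.1, -0.0, 0.8] [0, 0, 0.0]
[0.1, -0.0, 0.8] [0, 0, 0.0]
```

>>> {"fn": "jog_arm", "kwargs": {
  "commands": [
    {"travel": [0,0,1],"rot": [0,0,0],"claw": 200},
    {"travel": [0,0,1],"rot": [0,0,0],"claw": 200},
    {"travel": [0,0,1],"rot": [0,0,0],"claw": 200},
    {"travel": [0,0,0.7],"rot": [0,0,0],"claw": 200},
    {"travel": [0,0,0],"rot": [0,0,0],"claw": 200}
  ]
}}

```text
time: 17.0
tool_pos: [0.5152, 0.1395, 0.0655]
tcp_rot: [-2.323, -2.115, 0.0]
wrist_force: [-2.0, -0.7, 1.8]
width: 0.511
grip_force: 30.0
```

Contact (Fz +4 N against hanging). Release slowly.

>>> {"fn": "jog_arm", "kwargs": {
  "commands": [
    {"travel": [0,0,0],"rot": [0,0,0],"claw": 115},
    {"travel": [0,0,0],"rot": [0,0,0],"claw": 100},
    {"travel": [0,0,0],"rot": [0,0,0],"claw": 85},
    {"travel": [0,0,0],"rot": [0,0,0],"claw": 65},
    {"travel": [0,0,0],"rot": [0,0,0],"claw": 50}
  ]
}}

```text
time: 17.5
tool_pos: [0.5152, 0.1395, 0.0652]
tcp_rot: [2.323, 2.115, 0.0]
wrist_force: [1.5, 0.4, -0.3]
width: 0.799
grip_force: 0.0
```

>>> {"fn": "jog_arm", "kwargs": {
  "commands": [
    {"travel": [0,0,0],"rot": [0,0,0],"claw": 50},
    {"travel": [0,0,-10],"rot": [0,0,0],"claw": 40},
    {"travel": [0,0,-25],"rot": [0,0,0],"claw": 40},
    {"travel": [0,0,-35],"rot": [0,0,0],"claw": 40},
    {"travel": [0,0,-40],"rot": [0,0,0],"claw": 40}
  ]
}}

```text
time: 18.0
tool_pos: [0.5141, 0.1393, 0.1758]
tcp_rot: [-2.322, -2.114, 0.003]
wrist_force: [0.6, -0.1, 0.4]
width: 0.843
grip_force: 0.0
```

>>> {"fn": "jog_arm", "kwargs": {
  "commands": [
    {"travel": [-45,0,-5],"rot": [0,0,0],"claw": 40},
    {"travel": [-45,0,-5],"rot": [0,0,0],"claw": 40},
    {"travel": [-45,0,0],"rot": [0,0,0],"claw": 40},
    {"travel": [-45,0,0],"rot": [0,0,0],"claw": 40},
    {"travel": [-45,0,0],"rot": [0,0,0],"claw": 40}
  ]
}}

```text
time: 18.5
tool_pos: [0.494, -0.0861, 0.1864]
tcp_rot: [2.321, 2.115, 0.002]
wrist_force: [0.7, -0.4, -0.7]
width: 0.844
grip_force: 0.0
```

>>> {"fn": "jog_arm", "kwargs": {
  "commands": [
    {"travel": [-30,0,0],"rot": [0,0,0],"claw": 40},
    {"travel": [-10,0,0],"rot": [0,0,0],"claw": 40},
    {"travel": [0,0,0],"rot": [0,0,0],"claw": 40},
    {"travel": [0,0,0],"rot": [0,0,0],"claw": 40},
    {"travel": [0,0,0],"rot": [0,0,0],"claw": 40}
  ]
}}

```text
time: 19.0
tool_pos: [0.4905, -0.123, 0.1852]
tcp_rot: [-2.321, -2.116, -0.0]
wrist_force: [-0.5, -0.8, 0.7]
width: 0.845
grip_force: 0.0
```

```bash
python3 - <<'E'
from h import *
s=cam('side');t=cam('top')
o=np.zeros((600,560,3),np.uint8)
o[:300]=cv2.resize(t['color'][190:310,300:510],(560,300),interpolation=cv2.INTER_CUBIC)
o[300:,:400]=cv2.resize(s['color'][180:300,270:430],(400,300),interpolation=cv2.INTER_CUBIC)
cv2.imwrite('pics/z7.png',o)
h=cv2.cvtColor(t['color'],cv2.COLOR_BGR2HSV);m=(((h[...,0]<8)|(h[...,0]>172))&(h[...,1]>130)&(h[...,2]>80))[200:270,385:440]
ys,xs=np.nonzero(m);u,v=(xs.min()+xs.max())/2+385,(ys.min()+ys.max())/2+200
w=onz(t,u,v,.118)[:2];og=np.array([.56406,.16359]);print(u,v,w,(w-og)@[.9959,-.0906],(w-og)@[.0906,.9959])
E
```

```text
413.5 238.0 [0.51464806 0.14449374] -0.047479228460632496 -0.023494682692400057
```

View pics/z7.png

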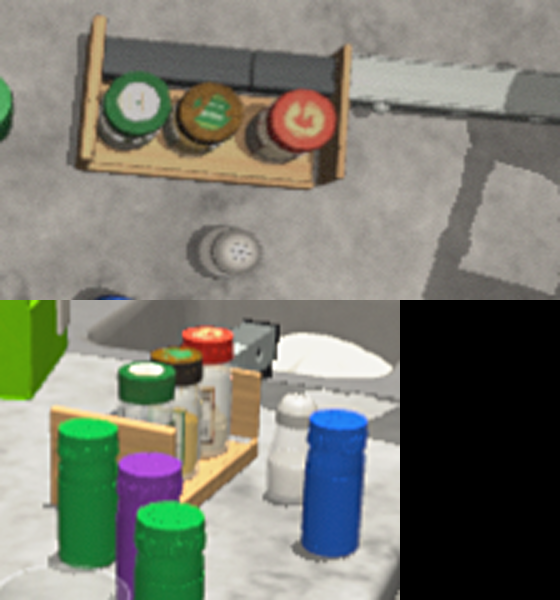

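The picture shows the jar (red cap, crop (302,120)) upright in the gap at rack (-47, -23) mm, the button proud at crop (381,107), and everything else in place. Handing in.

```bash
python3 -c "
from h import *
print(workorder.finish_job())"
```

```text
the job is handed in; nothing more can be done
None
```

The job is handed in after about 19 s of the 51 s allowed: the sleeve is locked at the next hole about 60 mm out with the button snapped out, and the loose jar stands upright in the new gap with nothing else visibly moved; the hand-in call returned no verdict.

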